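Clip a relay module onto a mounting rail

ROBOT

A 6-joint arm with a two-finger parallel gripper is mounted at the origin on a cart in front of the work surface, level with it; the furniture and walls round the work are solid. World frame = base frame: x ahead of the robot, y to its left, z up, the work surface at z = 0. Lengths are in m, angles in rad, forces in N, time in s.
With the tool pointing down it reaches from about 0.275 to 0.875 m from the base axis. Payload 12.5 kg.
Tool frame: the origin (TCP) lies at the very end of the fingers, on their centre line; the grasp point (between the pads) lies 19 mm behind it; x points along the fingers, y is the direction in which the jaws open and shut, and the axes are right-handed (so a half turn about x gives the same grasp; the last joint's range is limited). The gripper opens to 85 mm and grips with 20 to 120 N. Pads are 22 mm wide; open, the fingers measure 114 mm over their backs; the gripper's body (76 mm by 85 mm) begins 54 mm behind the grasp point. The pads swing forward as they close: fully open they stand 13 mm farther back than shut.
Start: joints at [1.146, 0.351, 1.652, -0, 1.139, -0.085], TCP at [0.183, 0.519, 0.231] pointing down, gripper open.
Joint ranges: [-2.75, 2.75], [-0.79, 2.1], [0.01, 2.65], [-1.57, 4.71], [0.07, 3.14], [-2.87, 2.87]. Speed limits (rad/s): [2.22, 2.22, 2.79, 3.14, 3.14, 3.14].

INTERFACE

Orientations are given as a 3x3 rotation matrix whose columns are the frame's x, y, z axes.
In Python, from bench import manip gives the robot as it stands. Calls block until the motion is done:
- manip.move_ptp(position, orientation): joint-space move of the TCP to a pose.
- manip.move_l(position, attitude=None, max_speed=0.15): straight line of the TCP; attitude=None keeps the orientation; max_speed is the mean speed in m/s.
- manip.move_j(angles): joint-space move.
- manip.set_gripper(opening, effort=None): opening from 0.0 (shut) to 1.0 (fully open); effort is the grip in N (None keeps the last); returns when the fingers have stopped.
- manip.dwell(seconds).
- manip.inverse_kinematics(position, orientation): joint angles nearest the present ones, or None.
- manip.grab_frame(name): name is "side" or "top"; returns (picture, depth): 384x512x3 uint8, red, green, blue; 384x512 float32, m along the optical axis (not along the pixel's ray), 0 where there is no reading.
- manip.get_calibration(name): a dict with "camera_matrix" (3x3 intrinsics, pixels), "R" (3x3) and "t" (3): a world point X has camera coordinates R X + t. Camera axes: x right, y down, z forward; pixel columns grow to the right and rows downward; lengths in m; the calibration is good to about 2 mm. A picture is of the moment at which its call begins. get_calibration takes no time and is no camera call.
A pose or a line that the arm cannot do raises manip.Unreachable and nothing moves.
- manip.sign_off(): hands the job in, once; it reports no verdict.
Trained networks look in the newest picture that a camera, given by its name, has taken for a name from the list of things; names that differ only in an ending like _2 or _b are one class to them, and where a whole thing is asked for, a point or a joint stands for the part that bears it (a point fixed in the world has none). Each returns a list of dicts, best first, with "confidence" (0 to 1); they miss things now and then, are a little off and sometimes report something else, mostly with a low value. They report only what shows in the picture. A call takes as long as a camera call. They do not tell look-alikes from the thing itself.
- manip.look_for(camera, name): "at" ([x, y, z] in m, in world coordinates, good to about 4 mm: the middle of the surface that is visible of it).
Readings, each from a call of its own:
- manip.current_time(): time.
- manip.current_qpos(): joint angles.
- manip.current_joint_vel(): joint speeds.
- manip.current_joint_torque(): joint torques, N m.
- manip.current_ee_pos(): TCP position.
- manip.current_tcp_rot(): TCP orientation.
- manip.current_force(): force on the tool from outside, world axes, zero at the start.
- manip.current_ft_torque(): the same for the moment, N m.
- manip.current_grip_width(): opening from 0.0 (shut) to 1.0 (fully open).
Only numpy, scipy, OpenCV 4.12 (cv2) and the standard library are available. Lean on these libraries where they do the work, as an engineer would, in place of code of your own. Each camera call takes 0.05 s, during which the arm holds its last target. There are 200 camera calls.

TASK

Clip the loose white relay module onto the free stretch of the steel rail, about half-way between the black module at one end and the clamp at the other: hold it with its far side raised, hook its fixed lip under the rail edge nearest the robot, then rock the far side down until the orange sprung foot clicks under the far edge and the module sits flat on the rail. The rail's place is not known exactly, so feel for it, and be gentle: push no harder than a firm thumb press, never above 25 N on the panel or rail. Leave the other things where they are and let go at the end.

Things in the scene. Friction and masses are not known exactly. Their poses are not given: they have to be found in the camera images.
- relay_centre (a point): Centre of the loose white relay module (80 x 36 x 70 mm high, about 0.18 kg), half-way up, 35 mm above its lowest point; it starts standing upright on the work surface. Axes: z up, x from the fixed lip to the orange sprung foot, y across its flat parallel sides. Grip those sides, 36 mm apart, from above on the grey nose: x -30..14, z +18..+35 mm from this point.
- relay: The module's own frame: origin under its middle at its lowest point, same axes. Housing x -40..40, z 9..53 mm; its flat underside (z 9) is what lies on the rail. Below it the rigid white lip leg, x -26..-19.2, z 0..9, y -15..15, has a toe that points to +x; the orange foot faces it.
- relay_lip (a point): Centre line (along y) of the lip's round toe: x -16.5, z 3.25 mm in the module's frame. The toe is 3.5 mm thick, its tip 1.75 mm ahead. The slot between toe and underside is 4.0 mm high, its back wall 2.7 mm behind this line; a rail flange 2.5 mm thick goes into it, with the module tilted, foot side up, by 0.2 to 0.4 rad (0.31 is good).
- press_spot (a point): Middle of the flat blue thumb pad (23 x 30 mm, in x and y) on the low shoulder behind the nose, above the foot: x 28, z 53 mm in the module's frame. A press down here with the shut fingers clicks the foot in. The nose, 17 mm higher, ends 14 mm short of this point.
- foot (a joint): Sprung orange foot, in m: 0 = fully out (as now, and again once clicked), to 0.006 = pushed back along module +x; 4 N preload, 1.8 N per mm. Toe points to -x: tip x 15, flat top z 5 mm, lower face sloped to x 18, z 0. With the lip hooked it lands on the far edge at 0.15 to 0.23 rad tilt, and the module let go there rests on it. It clicks under 4 to 12 N on the thumb pad.
- rail_nominal (a point): Point on the panel: nominal middle of the rail's free stretch at the height of the rail's top (26 mm above the work surface); x across the rail, away from the robot, y along it, z up. The rail is 35 mm wide. It is screwed tight through slotted holes: its true centre line lies up to 10 mm nearer or farther in x than this point; height and direction are true. Free stretch: 100 mm to either side in y.
- panel: Grey mounting panel 115 x 250 x 6 mm, fixed, carrying the steel rail; origin under its middle, x away from the robot, y along the rail. The rail's two edge flanges are 2.5 mm thick, overhang 6.5 mm outside its channel, with 17.5 mm free below them. At its +y end a black module (18 mm wide, 61 mm above the rail), at the other a grey clamp 14 mm high.
- pliers: Bystander: pliers, 147 mm long, lying at the right.
- display_box: Bystander: clear display box, 53 x 53 x 42 mm, at the back right.
- eye_loupe: Bystander: black eye loupe, 41 mm across, 30 mm high, at the right.
- blade_carton: Bystander: pale carton, 40 x 62 x 17 mm, at the right.
- findings_box: Bystander: little card box, 24 x 50 x 10 mm, at the left.
- small_box: Bystander: little card box, 24 x 40 x 10 mm, at the left.
Not all that is in view belongs to the job. Leave any turquoise look-alike of the relay alone.

How it is judged:
By the outcome, as a careful person would: the job done as asked, in the order asked, and still so for the second after the job is handed in, with the robot touching nothing.
It also fails if it takes over 64 s, if anything falls off the work surface, if the arm or the gripper's body presses on something with over 40 N, if the wrist force passes 120 N, or if a joint passes its speed limit or range.

## Working session

There is one attempt and no reset: what is moved stays moved. The work goes in short steps, each a Python script; the robot and the scene stay as the last script left them, time stands still between calls to the robot, and variables do not carry over. Pictures are saved under pics/ and viewed, about 8 in all and at most 12, crops included, and the job is handed in when it is done.

```bash
mkdir -p pics; ls
python3 - <<'E'
from bench import manip
import cv2, numpy as np
for c in ("top","side"):
    im,d=manip.grab_frame(c); cv2.imwrite(f"pics/{c}0.png",cv2.resize(im[:,:,::-1],(800,600))); np.savez(f"{c}0.npz",im=im,d=d)
    k=manip.get_calibration(c); print(c,np.round(k["camera_matrix"],1).tolist(),np.round(-k["R"].T@k["t"],3),np.round(k["R"],2).tolist())
    for n in ("relay_centre","panel","press_spot","relay"):
        try: print(n,[(np.round(r["at"],3).tolist(),round(r["confidence"],2)) for r in manip.look_for(c,n)][:3])
        except Exception as e: print(n,e)
print(manip.current_time())
E
```

```text
pics
top [[447.7, 0.0, 259.8], [0.0, 447.7, 191.0], [0.0, 0.0, 1.0]] [ 0.413 -0.004  1.146] [[0.02, -1.0, -0.01], [-0.99, -0.02, -0.16], [0.16, 0.01, -0.99]]
relay_centre [([0.442, -0.078, 0.071], 0.77)]
panel [([0.62, -0.003, 0.009], 0.62), ([0.521, 0.242, 0.012], 0.34)]
press_spot [([0.411, 0.047, 0.071], 0.86), ([0.447, -0.082, 0.068], 0.59)]
relay [([0.407, 0.044, 0.07], 0.97), ([0.442, -0.078, 0.065], 0.58)]
side [[476.4, 0.0, 257.2], [0.0, 476.4, 194.9], [0.0, 0.0, 1.0]] [0.435 0.762 0.704] [[-0.98, -0.18, -0.01], [-0.1, 0.61, -0.79], [0.15, -0.77, -0.61]]
relay_centre [([0.409, 0.064, 0.05], 0.76), ([0.445, -0.065, 0.051], 0.62)]
panel [([0.61, 0.025, 0.003], 0.78)]
press_spot [([0.441, -0.068, 0.048], 0.77), ([0.408, 0.062, 0.056], 0.56)]
relay [([0.404, 0.064, 0.054], 0.87), ([0.443, -0.066, 0.049], 0.66)]
0.5
```

View pics/top0.png

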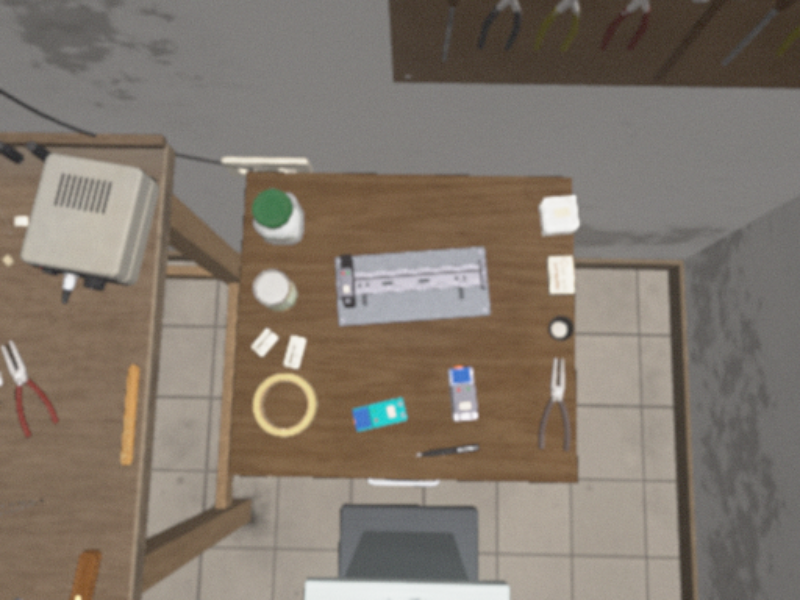

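View pics/side0.png

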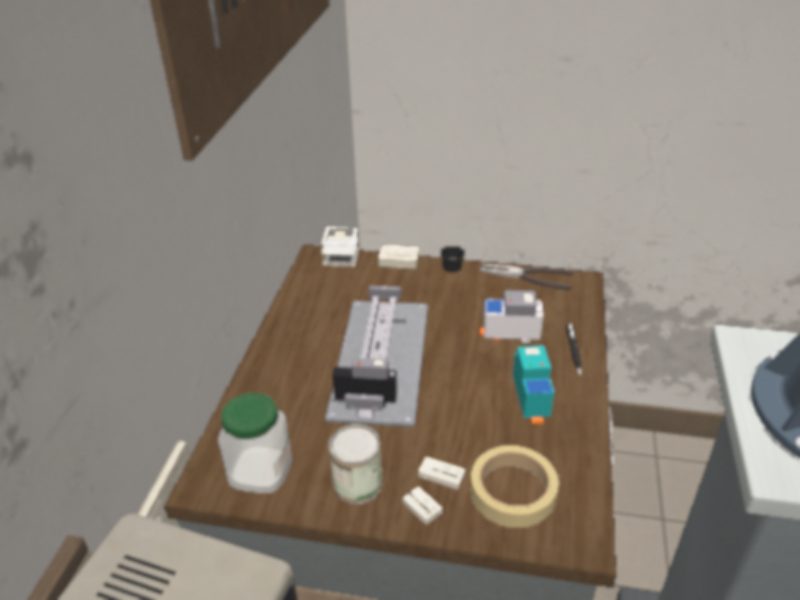

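Top view (800x600): the white relay is at (463,393) with its blue pad and orange foot pointing away from the robot at (458,367). The turquoise look-alike is at (380,414). The panel spans (337..490, 248..325), with the black module at its left (+y) end. Next I'll fit the poses from depth.

```bash
cat > h.py <<'E'
import numpy as np, cv2
from bench import manip
def cloud(c,im,d):
    k=manip.get_calibration(c); K=k["camera_matrix"]; v,u=np.mgrid[:384,:512]
    P=np.stack([(u-K[0,2])/K[0,0]*d,(v-K[1,2])/K[1,1]*d,d],-1)
    W=(P-k["t"])@k["R"]; W[d<=0]=np.nan; return W
E
python3 - <<'E'
from h import *
for c in ("top","side"):
    z=np.load(c+"0.npz"); im=z["im"].astype(int); W=cloud(c,z["im"],z["d"]); X,Y,Z=W[...,0],W[...,1],W[...,2]
    def rect(m,n):
        p=W[m]; r=cv2.minAreaRect((p[:,:2]*1000).astype(np.float32)); print(c,n,len(p),"zmed",np.round(np.nanmedian(p[:,2]),4),"mean",np.round(p.mean(0),4),"rect",np.round(r[0],1),np.round(r[1],1),round(r[2],1),np.round(cv2.boxPoints(r)).tolist())
    tab=(X>.3)&(X<.7)&(abs(Y)<.3)&(abs(Z)<.004); print(c,"table z",np.nanmedian(Z[tab]))
    near=(abs(X-.443)<.07)&(Y<-.03)&(Y>-.13)
    rect(near&(Z>.03)&(Z<.09),"relay"); rect(near&(Z>.061)&(Z<.09),"nose")
    B=near&(im[...,2]>im[...,0]+50)&(Z>.03); rect(B,"pad")
    pn=(X>.52)&(X<.72)&(abs(Y)<.17)
    rect(pn&(Z>.0035)&(Z<.012),"panel"); rect(pn&(Z>.02)&(Z<.031),"rail"); rect(pn&(Z>.06)&(Z<.1),"black")
    # rail profile along x at mid
    if c=="top":
        for y0 in (-.06,-.03,0,.03):
            m=pn&(abs(Y-y0)<.004); o=np.argsort(X[m]); print(y0,[(round(a*1000),round(b*1000)) for a,b in zip(X[m][o],Z[m][o])][::2])
E
```

```text
top table z 0.00079815197685368
top relay 516 zmed 0.0682 mean [ 0.4432 -0.0804  0.0629] rect [443.9 -81.2] [79.6 36.2] 6.3 [[402.0, -68.0], [406.0, -104.0], [485.0, -95.0], [482.0, -59.0]]
top nose 280 zmed 0.071 mean [ 0.4358 -0.082   0.071 ] rect [436.  -82.1] [43.7 36.2] 6.4 [[412.0, -67.0], [416.0, -102.0], [460.0, -98.0], [456.0, -62.0]]
top pad 112 zmed 0.0541 mean [ 0.4701 -0.0788  0.0543] rect [470.3 -78.3] [22.8 30. ] 10.0 [[456.0, -66.0], [462.0, -95.0], [484.0, -91.0], [479.0, -62.0]]
top panel 3708 zmed 0.0068 mean [ 0.6169 -0.0032  0.0069] rect [ 6.199e+02 -1.000e-01] [199.3 339.8] 0.0 [[520.0, 170.0], [520.0, -170.0], [720.0, -170.0], [720.0, 170.0]]
top rail 563 zmed 0.0265 mean [ 0.6284 -0.0078  0.0264] rect [624.9  -7.9] [ 57.3 215.3] 9.6 [[579.0, 93.0], [615.0, -119.0], [671.0, -109.0], [635.0, 103.0]]
top black 259 zmed 0.0835 mean [0.6152 0.102  0.0797] rect [618.2 103.1] [81.1 18.2] 5.6 [[577.0, 108.0], [579.0, 90.0], [659.0, 98.0], [658.0, 116.0]]
-0.06 [(521, 3), (521, 0), (523, 6), (526, 2), (527, 0), (529, 3), (532, 1), (532, -3), (534, 3), (536, 3), (537, 1
[... 5055 characters left out ...]
.6] 8.0 [[409.0, -63.0], [414.0, -103.0], [458.0, -97.0], [452.0, -57.0]]
side pad 78 zmed 0.054 mean [ 0.4695 -0.0772  0.0542] rect [469.7 -77.3] [20. 30.] 4.7 [[459.0, -63.0], [461.0, -93.0], [481.0, -91.0], [478.0, -62.0]]
side panel 2651 zmed 0.0068 mean [0.6093 0.0027 0.0068] rect [621.3  -1.6] [195.4 334.9] 0.3 [[523.0, 165.0], [524.0, -170.0], [720.0, -169.0], [718.0, 166.0]]
side rail 476 zmed 0.0265 mean [ 0.6261 -0.0088  0.0265] rect [616.7   4.1] [238.8  82.2] 90.0 [[576.0, -115.0], [658.0, -115.0], [658.0, 124.0], [576.0, 124.0]]
side black 539 zmed 0.0723 mean [0.6113 0.1078 0.0757] rect [614.8 104.2] [79.4 21.6] 4.6 [[574.0, 112.0], [576.0, 90.0], [655.0, 97.0], [654.0, 118.0]]
```

```bash
cat >> h.py <<'E'
from scipy.spatial.transform import Rotation as Ro
def frame(yaw,tilt=0):   # object rotation: +x raised by tilt
    return Ro.from_euler("ZY",[yaw,-tilt]).as_matrix()
T0=np.array([[0,0,1],[0,1,0],[-1,0,0.]])  # tool axes in the object frame (fingers along -z, jaws along y)
def tool(yaw,tilt=0): return frame(yaw,tilt)@T0
def st(n=""):
    print(n,"t",round(manip.current_time(),2),"p",np.round(np.array(manip.current_ee_pos())*1e3,2),"F",np.round(manip.current_force(),2),"M",np.round(manip.current_ft_torque(),2),"w",round(manip.current_grip_width(),3),flush=True)
E
python3 - <<'E'
from h import *
for c in ("top","side"):
    z=np.load(c+"0.npz"); W=cloud(c,z["im"],z["d"]); X,Y,Z=W[...,0],W[...,1],W[...,2]
    m=(X>.59)&(X<.67)&(Y>-.09)&(Y<.07)&(Z>.021)&(Z<.032)
    p=W[m]; e=[]
    ys=np.arange(-.085,.07,.01); lo=[];hi=[]
    for y in ys:
        q=p[abs(p[:,1]-y)<.005,0]; lo.append(q.min());hi.append(q.max())
    print(c,"lo",np.polyfit(ys,lo,1),"hi",np.polyfit(ys,hi,1))
    m=(Z>.0038)&(X>.54)&(X<.60)&(abs(Y)<.1); 
    pl=[np.percentile(X[m&(abs(Y-y)<.005)],5) for y in ys]; print("panel near",np.polyfit(ys,pl,1))
    cl=(X>.58)&(X<.68)&(Y<-.08)&(Y>-.14)&(Z>.034); print("clamp y",np.percentile(Y[cl],[3,50,97]),np.median(X[cl]))
    bl=(X>.57)&(X<.67)&(Y>.07)&(Z>.065)&(Z<.12)&(Y<.14); print("black y",np.percentile(Y[bl],[3,50,97]))
print(np.round(manip.current_tcp_rot(),2).tolist())
yaw=.108; c=np.array([.443,-.081]); g=c+frame(yaw)[:2,0]*-.008
R=tool(yaw)
for s in (R,R*[1,-1,-1]): print(manip.inverse_kinematics([*g,.0425],s))
manip.set_gripper(.65)
manip.move_ptp([*g,.14],R); st("above")
im,d=manip.grab_frame("side"); cv2.imwrite("pics/s1.png",cv2.resize(im[120:280,220:420,::-1],None,fx=4,fy=4)[:600])
E
```

```text
top lo [-0.09318725  0.61041236] hi [-0.0878192   0.64443548]
panel near [0.01701415 0.55835671]
clamp y [-0.11701772 -0.11242152 -0.10911949] 0.6369521738295787
black y [0.09275562 0.10229103 0.11212054]Traceback (most recent call last):
  File "<stdin>", line 8, in <module>
    return umr_minimum(a, axis, None, out, keepdims, initial, where)
ValueError: zero-size array to reduction operation minimum which has no identity
```

Run:
```python
from h import *
print(np.round(manip.current_tcp_rot(),2).tolist())
yaw=.108; c=np.array([.443,-.081]); g=c+frame(yaw)[:2,0]*-.008
R=tool(yaw)
for s in (R,R*[1,-1,-1]): print(manip.inverse_kinematics([*g,.0425],s))
print(manip.inverse_kinematics([.61,-.0075,.09],tool(.09,.31)))
manip.set_gripper(.65,40)
manip.move_ptp([*g,.14],R); st("above")
im,d=manip.grab_frame("side"); cv2.imwrite("pics/s1.png",cv2.resize(im[120:280,220:420,::-1],None,fx=3.5,fy=3.5))
```

```text
[[-0.0, 0.33, 0.94], [-0.0, 0.94, -0.33], [-1.0, -0.0, 0.0]]
[-2.91230001e-01  4.80240534e-01  2.05745957e+00 -4.44089210e-16
  6.03892546e-01 -1.97002633e+00]
[-2.91230001e-01  4.80240534e-01  2.05745957e+00 -4.44089210e-16
  6.03892546e-01  1.17156633e+00]
[-0.11576796  0.5282755   1.82417492  0.13309118  0.48895715 -1.88466072]
above t 3.25 p [435.25 -81.45 140.09] F [-0.58  0.12  0.64] M [-0.01 -0.05  0.09] w 0.647
```

View pics/s1.png

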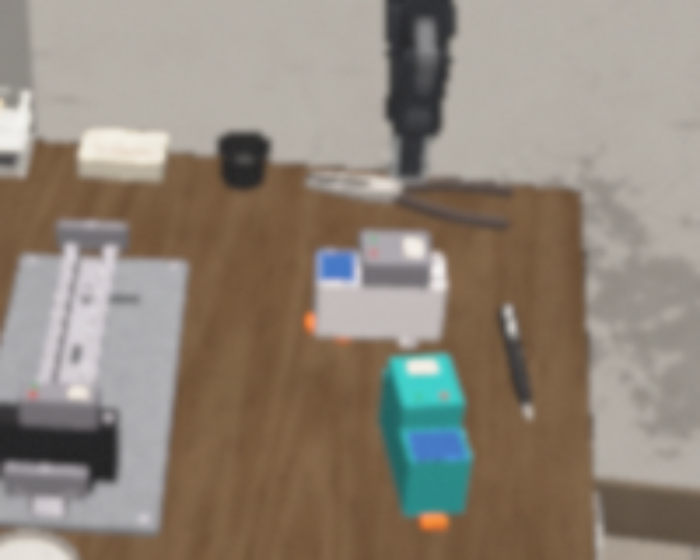

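```bash
cat >> h.py <<'E'
YR=.09
OFF=np.array([8.5,0,39.25])*1e-3     # TCP minus lip line, module frame
def lip_to_tcp(lip,tilt): return np.array(lip)+frame(YR,tilt)@OFF
def tcp_to_lip(tilt): return np.array(manip.current_ee_pos())-frame(YR,tilt)@OFF
E
python3 - <<'E'
from h import *
p=np.array(manip.current_ee_pos()); p[2]=.0425
manip.move_l(p,max_speed=.1); st("down")
manip.set_gripper(0,50); st("grip")
p=np.array(manip.current_ee_pos()); p[2]=.1425
manip.move_l(p,max_speed=.15); st("lift")
R=frame(YR); xr=R[:,0]
lip=np.array([.611,-.0085,0])-xr*.016; lip[2]=.075
manip.move_ptp(lip_to_tcp(lip,.31),tool(YR,.31)); st("pre")
ims=[]
for c in ("side","top"):
    im,d=manip.grab_frame(c); np.savez(c+"1.npz",im=im,d=d); ims.append(im)
s=cv2.resize(ims[0][120:290,160:360,::-1],(800,600)); cv2.imwrite("pics/s2.png",s)
E
```

```text
down t 4.42 p [435.57 -81.5   42.95] F [0.23 0.57 0.  ] M [ 0.04  0.   -0.04] w 0.651
grip t 4.72 p [435.6  -81.51  43.1 ] F [-0.16  0.06  5.29] M [ 0.12  0.17 -0.02] w 0.414
lift t 5.54 p [435.1  -81.38 141.83] F [ 0.26 -0.89 -2.18] M [-0.02  0.06 -0.  ] w 0.408
pre t 6.25 p [590.01 -10.5  114.18] F [-0.49 -0.32 -1.05] M [-0.05  0.25 -0.02] w 0.415
```

View pics/s2.png

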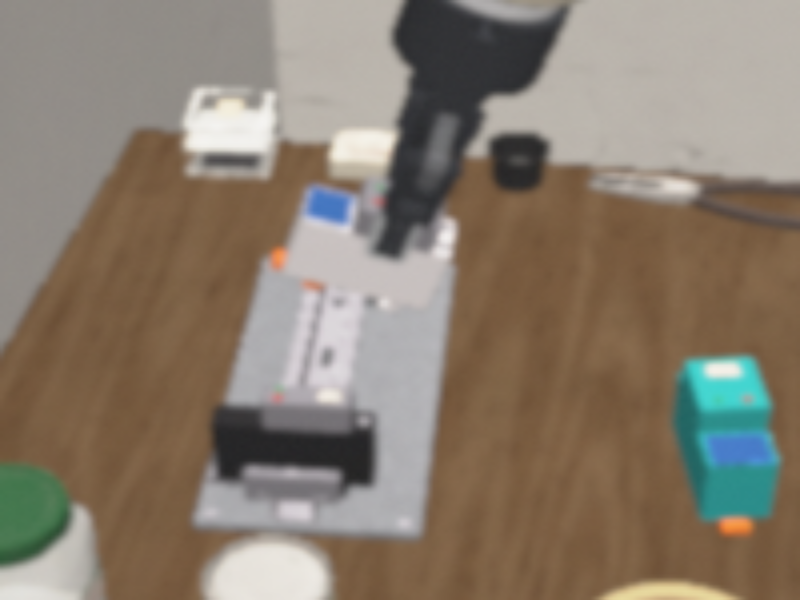

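Run:
```python
from h import *
for i in range(4): manip.dwell(.15); st(i)
print("cmd", np.round(lip_to_tcp([*(np.array([.611,-.0085,0])-frame(YR)[:,0]*.016)[:2],.075],.31)*1e3,2))
print("rot err",np.round(Ro.from_matrix(tool(YR,.31).T@manip.current_tcp_rot()).as_rotvec(),4))
F=frame(YR,.31)
org=np.array(manip.current_ee_pos())-F@np.array([-8,0,43.0])*1e-3   # module origin expected
for c in ("top","side"):
    z=np.load(c+"1.npz"); im=z["im"].astype(int); W=cloud(c,z["im"],z["d"]); M=(W-org)@F*1e3
    x,y,h=M[...,0],M[...,1],M[...,2]; blue=(im[...,2]>im[...,0]+50)
    pad=blue&(abs(x-28)<15)&(abs(y)<17)&(abs(h-53)<12)
    print(c,"pad n",pad.sum(),"mean",np.round(M[pad].mean(0),1),"x rng",np.round(np.percentile(x[pad],[2,98]),1),"y",np.round(np.percentile(y[pad],[2,98]),1))
    A=np.c_[x[pad],y[pad],np.ones(pad.sum())]; print(" pad slope",np.round(np.linalg.lstsq(A,h[pad],rcond=None)[0],3))
    if c=="side":
        f=(abs(y-18)<5)&(abs(x)<50)&(h>-5)&(h<50)&(im.min(-1)>110)
        pts=np.c_[x[f],h[f]]; print(" face n",f.sum(),"y",np.median(y[f]),"x",np.percentile(pts[:,0],[1,99]),"h",np.percentile(pts[:,1],[1,99]))
        lo=[];xs=np.arange(-10,35,4)   # lower edge of the housing (z 9)
        for xx in xs: q=h[f&(abs(x-xx)<3)]; lo.append(np.percentile(q,3) if len(q) else np.nan)
        print(" low edge",np.round(lo,1))
```

```text
0 t 6.5 p [590.85 -10.9  115.33] F [ 0.77  0.2  -1.37] M [-0.04  0.31  0.03] w 0.412
1 t 6.65 p [591.08 -10.6  115.22] F [-0.54 -0.03 -0.6 ] M [-0.01  0.22 -0.02] w 0.413
2 t 6.8 p [591.16 -10.38 115.07] F [ 0.15  0.31 -1.97] M [-0.07  0.29 -0.04] w 0.412
3 t 6.95 p [591.19 -10.29 115.  ] F [-0.34 -0.58 -0.75] M [0.   0.27 0.03] w 0.412
cmd [591.2  -10.29 114.97]
rot err [-0.  0.  0.]
top pad n 121 mean [26.5 -1.1 53. ] x rng [15.8 37.4] y [-14.7  12.8]
 pad slope [-2.3000e-02  5.0000e-03  5.3624e+01]
side pad n 87 mean [24.4  0.9 53.4] x rng [14.3 34.5] y [-12.2  14.5]
 pad slope [-3.0000e-03 -2.0000e-03  5.3443e+01]
 face n 551 y 17.482535827711974 x [-42.43606834  35.74738788] h [ 4.8027252  49.13870509]
 low edge [12.  12.  13.  12.6 12.2 12.1 12.2  7.3 10.5 11.5 12.5 11.8]
```

```bash
sed -i 's/^OFF=.*/OFF=np.array([10.5,0,39.55])*1e-3/' h.py
cat >> h.py <<'E'
def force(n=5):
    f=[]
    for _ in range(n): manip.dwell(.03); f.append(manip.current_force())
    return frame(YR).T@np.mean(f,0)        # along rail axes
XR=frame(YR)[:,0]
E0=np.array([.611,-.0085,0])
def go(s,zt,tilt,v=.05):   # lip line at s m past the camera estimate of the near edge, height zt
    l=E0+XR*s; l[2]=zt; manip.move_l(lip_to_tcp(l,tilt),tool(YR,tilt),max_speed=v)
E
python3 - <<'E'
from h import *
Z=.0209
go(-.014,.045,.31,.1); go(-.014,Z,.31,.05); manip.dwell(.3); f0=force(8); print("f0",np.round(f0,2)); np.save("f0.npy",f0)
go(-.006,Z,.31,.05)
s=-.006
while s<.012:
    f=force(4)-f0; print(round(s*1e3,1),np.round(f,2),np.round(manip.current_ee_pos(),4))
    if np.linalg.norm(f)>3: break
    s+=.001; go(s,Z,.31,.02)
st()
E
```

```text
f0 [-0.3  -0.14 -1.51]
-6.0 [ 0.13  0.08 -0.19] [ 0.6029 -0.0092  0.0617]
-5.0 [0.6  0.19 0.07] [ 0.6039 -0.0092  0.0618]
-4.0 [0.09 0.17 0.04] [ 0.605  -0.0091  0.0618]
-3.0 [0.14 0.24 0.16] [ 0.606  -0.009   0.0618]
-2.0 [0.38 0.47 0.09] [ 0.607  -0.0089  0.0618]
-1.0 [0.07 0.28 0.03] [ 0.6079 -0.0088  0.0617]
0.0 [ 0.05 -0.13  0.73] [ 0.6089 -0.0087  0.0618]
1.0 [-4.49 -0.07  4.76] [ 0.6095 -0.0086  0.0617]
 t 11.72 p [609.49  -8.6   61.72] F [-4.31 -0.85  3.3 ] M [-0.11  1.07 -0.02] w 0.413
```

Run:
```python
from h import *
f0=np.load("f0.npy")
go(0.,.0215,.31,.02); print("back/up",np.round(force(5)-f0,2))
s=0.;Z=.0215
while s<.006:
    s+=.0007; go(s,Z,.31,.02); f=force(5)-f0; print(round(s*1e3,1),np.round(f,2))
    if np.linalg.norm(f)>3.5: break
# feel upward
for dz in (.0005,.001,.0015):
    go(s-.0003,Z+dz,.31,.02); f=force(5)-f0; print("up",dz,np.round(f,2))
    if f[2]<-3: break
st()
```

```text
back/up [0.32 0.28 0.06]
0.7 [ 0.44 -0.16 -0.05]
1.4 [-2.43  0.18  0.82]
2.1 [-5.87 -0.42  2.86]
up 0.0005 [-4.6  -0.35 -2.29]
up 0.001 [-4.72 -0.23 -7.22]
 t 14.22 p [610.15  -8.45  62.84] F [-4.15 -0.8  -9.45] M [-0.23  1.64  0.02] w 0.414
```

Run:
```python
from h import *
f0=np.load("f0.npy"); s=.0014
m0=None
for t in (.31,.28,.25,.23,.215,.20,.185,.17,.155):
    go(s,.0217,t,.03); f=force(5)-f0; m=frame(YR).T@np.array(manip.current_ft_torque()); print(t,np.round(f,2),"M",np.round(m,2))
    if t<.31 and (f[2]>4 or np.linalg.norm(f)>9): break
st()
im,d=manip.grab_frame("side"); cv2.imwrite("pics/s3.png",cv2.resize(im[130:250,200:360,::-1],(800,600)))
```

```text
0.31 [-5.96  0.52 -2.37] M [ 0.02  1.58 -0.05]
0.28 [-7.01 -0.47 -0.05] M [-0.11  1.63 -0.08]
0.25 [-7.02 -0.77  0.44] M [-0.19  1.71 -0.03]
0.23 [-6.78 -0.1   0.01] M [-0.09  1.66 -0.04]
0.215 [-6.91 -0.33 -0.69] M [-0.12  1.68 -0.08]
0.2 [-7.24 -0.55 -1.13] M [-0.11  1.69 -0.09]
0.185 [-6.9  -0.57 -1.32] M [-0.16  1.68 -0.04]
0.17 [-7.14 -0.57 -1.84] M [-0.11  1.74 -0.05]
0.155 [-7.2  -0.47 -1.75] M [-0.17  1.64 -0.08]
 t 17.97 p [616.32  -7.98  62.21] F [-7.13 -1.52 -3.05] M [-0.32  1.61 -0.08] w 0.411
```

View pics/s3.png

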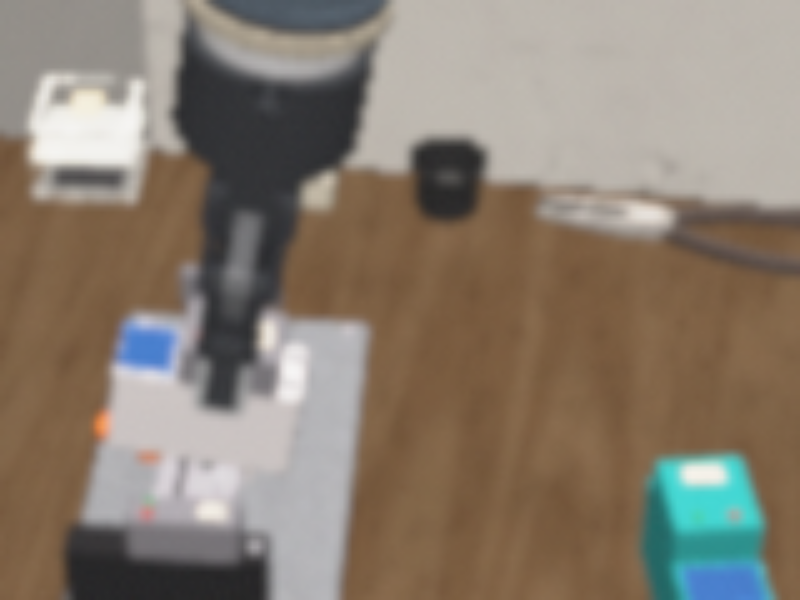

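Run:
```python
from h import *
f0=np.load("f0.npy"); s=.0010
for t,z in ((.155,.0214),(.145,.0214),(.135,.0213),(.125,.0213),(.115,.0212),(.105,.0212)):
    go(s,z,t,.03); f=force(5)-f0; m=frame(YR).T@np.array(manip.current_ft_torque()); print(t,np.round(f,2),"M",np.round(m,2))
    if f[2]>3 or np.linalg.norm(f)>9: break
st()
```

```text
0.155 [-6.09 -0.42 -0.32] M [-0.06  1.52 -0.03]
0.145 [-6.56 -0.61 -0.7 ] M [-0.15  1.53 -0.04]
0.135 [-6.9  -0.55  0.72] M [-0.12  1.62 -0.06]
0.125 [-7.89 -0.68  1.12] M [-0.12  1.55 -0.07]
0.115 [-6.87 -0.37  0.71] M [-0.1   1.59 -0.1 ]
0.105 [-7.13 -0.21  0.21] M [-0.14  1.67 -0.03]
 t 20.52 p [618.23  -7.81  61.77] F [-6.81 -0.93 -1.45] M [-0.29  1.65 -0.03] w 0.415
```

```bash
cat > chk.py <<'E'
from h import *
def check(tilt,org):
    F=frame(YR,tilt)
    for c in ("top","side"):
        im,d=manip.grab_frame(c); im=im.astype(int); W=cloud(c,im,d); M=(W-org)@F*1e3
        x,y,h=M[...,0],M[...,1],M[...,2]; blue=(im[...,2]>im[...,0]+50)
        pad=blue&(abs(x-28)<18)&(abs(y)<22)&(abs(h-53)<15)
        A=np.c_[x[pad]-28,y[pad],np.ones(pad.sum())]
        print(c,"pad n",pad.sum(),"mean",np.round(M[pad].mean(0),1),"slope",np.round(np.linalg.lstsq(A,h[pad],rcond=None)[0],3),"world",np.round(W[pad].mean(0),4))
        if c=="side":
            f=(abs(y-18)<6)&(abs(x)<50)&(h>-8)&(h<55)&(im.min(-1)>105)&(W[...,2]>.022)
            xs=np.arange(-34,37,5); print(" top",np.round([np.percentile(h[f&(abs(x-a)<3)],97) if (f&(abs(x-a)<3)).sum()>3 else np.nan for a in xs],1))
            print(" low",np.round([np.percentile(h[f&(abs(x-a)<3)],3) if (f&(abs(x-a)<3)).sum()>3 else np.nan for a in xs],1))
        cv2.imwrite(f"pics/{c}_{round(manip.current_time()*100)}.png",cv2.resize((im[150:235,215:315] if c=="top" else im[160:250,200:310])[:,:,::-1].astype(np.uint8),(800,600),interpolation=cv2.INTER_CUBIC))
E
python3 - <<'E'
from chk import *
lip=tcp_to_lip(.105); org=lip-frame(YR,.105)@np.array([-16.5,0,3.25])*1e-3
check(.105,org)
E
ls pics
```

```text
top pad n 0 mean [nan nan nan] slope [0. 0. 0.] world [nan nan nan]
side pad n 91 mean [26.9  1.3 53.4] slope [-5.7000e-02 -7.0000e-03  5.3325e+01] world [ 0.6496 -0.0037  0.0757]
 top [53.8 53.4 52.8 53.  46.8 38.3 41.2 50.6 52.6 53.7 52.9 52.8 52.8 53.5
 53.7]
 low [12.4 12.1  7.3  7.4  7.1 11.2 12.3 11.2  5.1  5.   5.1  7.8  9.4 12.8
 12.6]
s1.png
s2.png
s3.png
side0.png
side_2062.png
top0.png
top_2057.pngchk.py:9: RuntimeWarning: Mean of empty slice.
  print(c,"pad n",pad.sum(),"mean",np.round(M[pad].mean(0),1),"slope",np.round(np.linalg.lstsq(A,h[pad],rcond=None)[0],3),"world",np.round(W[pad].mean(0),4))
  ret = um.true_divide(
```

Run:
```python
from h import *
f0=np.load("f0.npy")
for s,t,z in ((.0006,.12,.0213),(.0002,.13,.0213),(-.0002,.14,.0213)):
    go(s,z,t,.03); manip.dwell(.1); f=force(5)-f0; m=frame(YR).T@np.array(manip.current_ft_torque()); print(s,t,np.round(f,2),"M",np.round(m,2))
    if f[0]>-3: break
st()
```

```text
0.0006 0.12 [-4.49  0.14 -1.15] M [-0.04  1.06  0.01]
0.0002 0.13 [-1.66  0.62 -0.69] M [ 0.11  0.42 -0.04]
 t 21.65 p [616.82  -7.99  62.09] F [-2.28 -0.06 -2.14] M [ 0.07  0.43 -0.04] w 0.412
```

View pics/side_2062.png

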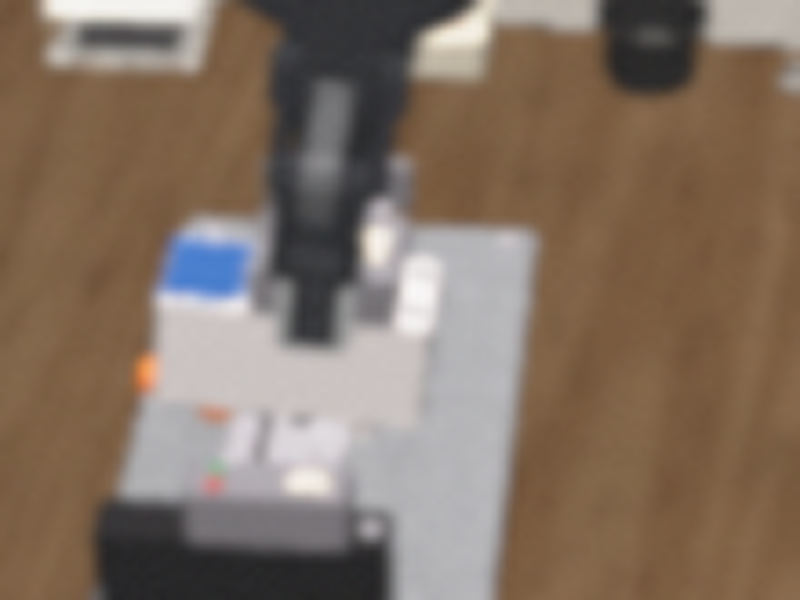

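Run:
```python
from h import *
f0=np.load("f0.npy")
for t in (.12,.11,.10,.09,.08):
    go(.0002,.0211,t,.03); f=force(6)-f0; m=frame(YR).T@np.array(manip.current_ft_torque()); print(t,np.round(f,2),"M",np.round(m,2))
    if f[2]>2.5 or abs(f[0])>7: break
st()
```

```text
0.12 [-2.11  0.59  3.82] M [ 0.14  0.34 -0.02]
 t 22.1 p [617.2   -7.98  61.94] F [-1.46  0.25  2.5 ] M [ 0.11  0.35 -0.02] w 0.411
```

```bash
python3 - <<'E'
from chk import *
t=.12; R=tool(YR,t); lip=tcp_to_lip(t); org=lip-frame(YR,t)@np.array([-16.5,0,3.25])*1e-3
np.save("org.npy",org)
manip.set_gripper(.62); st("open")
p=np.array(manip.current_ee_pos())-R[:,0]*.06
manip.move_l(p,max_speed=.15); 
manip.move_l(p-XR*.10+[0,0,.06],max_speed=.25); manip.set_gripper(0); manip.dwell(.2); st("clear")
check(.12,org)
E
ls -t pics | head -2
```

```text
open t 22.42 p [617.03  -8.01  61.64] F [-0.7   0.18 -0.26] M [0.04 0.04 0.04] w 0.62
clear t 24.33 p [510.3  -17.64 181.24] F [ 0.44 -0.97  0.1 ] M [-0.02  0.04 -0.01] w 0.0
top pad n 110 mean [26.4 -0.4 54.7] slope [-2.9000e-02  1.0000e-02  5.4686e+01] world [ 0.6478 -0.0056  0.0777]
side pad n 90 mean [25.7  0.4 54.7] slope [3.9000e-02 2.3000e-02 5.4784e+01] world [ 0.6471 -0.0049  0.0775]
 top [53.2 54.3 53.2 54.1 53.1 53.3 52.1 54.  51.6 52.4 53.6 53.3 53.6 54.7
 54.5]
 low [12.6 12.   7.5  8.8  7.   7.3 13.5 11.2  5.9  4.4  7.8 13.5 12.4 14.9
 14.9]
side_2443.png
top_2438.png
```

View pics/side_2443.png

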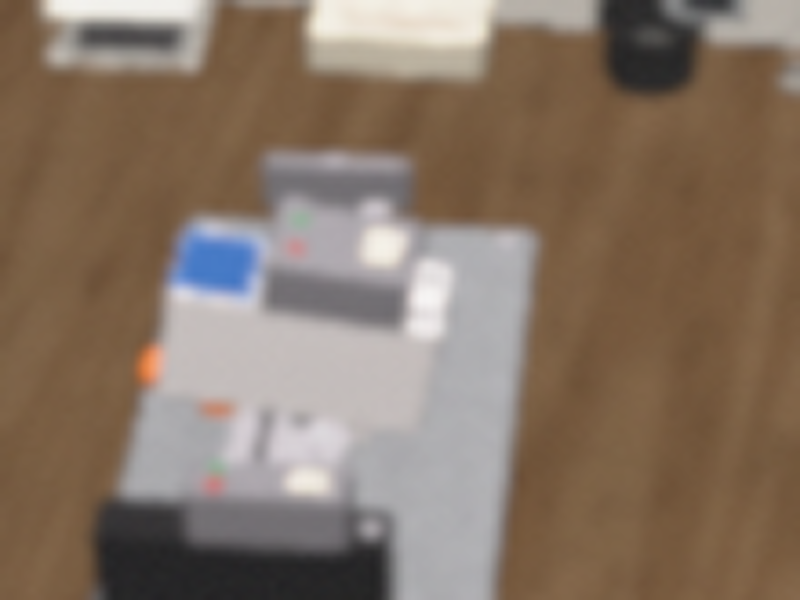

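Run:
```python
from h import *
P=np.array([.6475,-.0053,0])+XR*.0015
def pose(z): return np.array([P[0],P[1],z]), tool(YR,float(np.clip((z-.070)/.047,0,.15)))
manip.move_ptp(*pose(.11)); p,R=pose(.083); manip.move_l(p,R,max_speed=.08); manip.dwell(.3)
f0=force(8); print("f0",np.round(f0,2)); st()
z=.083; pk=0
while z>.0685:
    z-=.0007 if z>.0715 else .0004
    p,R=pose(z); manip.move_l(p,R,max_speed=.02); f=force(3)-f0; print(round(z*1e3,1),np.round(manip.current_ee_pos()[2]*1e3,2),np.round(f,2),flush=True)
    pk=max(pk,f[2])
    if f[2]>15 or abs(f[0])>10 or abs(f[1])>8: break
    if pk>4 and f[2]<pk-4 and z<.0725: print("click?"); break
st()
```

```text
f0 [-0.14  0.02 -0.02]
 t 26.16 p [649.02  -5.19  83.03] F [ 1.25 -0.21 -1.45] M [0.05 0.03 0.03] w -0.003
82.3 82.3 [-0.08 -0.12 -0.08]
81.6 81.6 [-0.13 -0.22 -0.03]
80.9 80.91 [-0.06  0.37 -0.3 ]
80.2 80.18 [-0.29 -0.42  0.09]
79.5 79.52 [ 0.17 -0.3   0.22]
78.8 78.81 [ 0.73 -0.07 -0.19]
78.1 78.12 [ 0.39  0.41 -0.23]
77.4 77.4 [ 0.05  0.38 -0.02]
76.7 76.81 [ 0.85 -0.08  1.28]
76.0 76.45 [ 2.66 -0.05  5.22]
75.3 76.13 [3.   0.44 6.84]
74.6 74.35 [2.05 0.3  2.2 ]
73.9 73.6 [0.92 0.18 0.71]
73.2 73.31 [2.1  0.65 2.99]
72.5 72.89 [4.05 0.77 5.16]
71.8 72.47 [5.29 0.34 6.52]
71.1 71.24 [ 3.94 -0.27  5.1 ]
70.7 70.88 [4.12 0.2  4.97]
70.3 70.58 [4.77 0.04 5.27]
69.9 70.36 [5.2  0.27 6.  ]
69.5 70.18 [5.26 0.1  7.82]
69.1 70.09 [4.98 0.88 9.7 ]
68.7 70.03 [ 4.02  0.54 13.08]
68.3 69.99 [ 2.2   0.95 16.12]
 t 34.56 p [649.99  -5.18  69.99] F [ 1.36  1.86 16.15] M [ 0.2  -0.22 -0.02] w -0.004
```

```bash
python3 - <<'E'
from chk import *
p=np.array(manip.current_ee_pos()); manip.move_l(p+[0,0,.05],max_speed=.1)
manip.move_l(p-XR*.12+[0,0,.12],max_speed=.25); manip.dwell(.3); st()
org=np.load("org.npy"); org[2]=.017
check(0,org)
E
ls -t pics | head -2
```

```text
t 36.23 p [530.71 -15.88 189.25] F [-0.21  0.35 -1.01] M [-0.06 -0.01  0.05] w -0.003
top pad n 0 mean [nan nan nan] slope [0. 0. 0.] world [nan nan nan]
side pad n 85 mean [23.9  0.6 53.8] slope [-2.5000e-02  3.7000e-02  5.3626e+01] world [ 0.652  -0.0043  0.0708]
 top [54.  53.3 53.4 53.8 54.2 53.8 52.7 52.9 52.7 52.9 54.3 54.3 54.1 53.5
 51.5]
 low [12.1  9.3  7.6  8.3  8.6 13.1 13.4 12.6  8.5  9.4 11.6 15.1 14.8 11.2
 12.6]
side_3633.png
top_3628.pngchk.py:9: RuntimeWarning: Mean of empty slice.
  print(c,"pad n",pad.sum(),"mean",np.round(M[pad].mean(0),1),"slope",np.round(np.linalg.lstsq(A,h[pad],rcond=None)[0],3),"world",np.round(W[pad].mean(0),4))
  ret = um.true_divide(
```

View pics/side_3633.png

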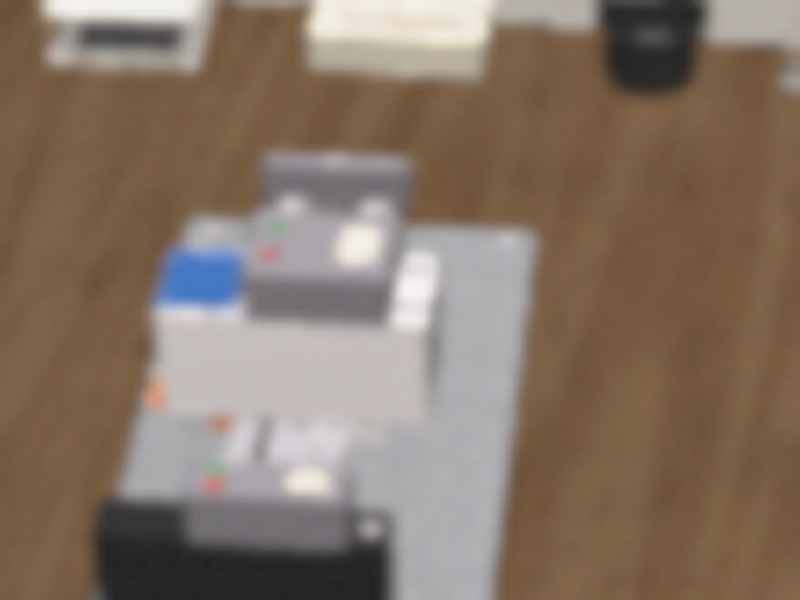

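Run:
```python
from bench import manip
manip.dwell(.3); print(manip.sign_off(), manip.current_time())
```

```text
the job is handed in; nothing more can be done
the job is handed in; nothing more can be done
```

The relay module is clipped onto the rail near the middle of the free stretch, and I handed the job in at about 36.6 s with the robot clear of everything.

- **Hooking:** I gripped the nose, tilted the far side up 0.31 rad and felt for the near rail edge. The first touch was about 0.6 mm too low, so I raised the lip and tried again. A small lift then gave about -7 N, which showed the lip was under the rail edge.
- **Rocking down:** I saw no clear foot contact where the task said to expect it, so I rocked on to 0.105 rad. While doing this I was pushing about 7 N against the slot's back wall. I backed off, let go at 0.12 rad, and the module settled back to about 0.16 rad, resting on the foot.
- **Pressing:** I pressed the thumb pad with the fingers shut. The pad stopped at 70.0 mm, which is the height for a flat seat. The largest force I read was about 16 N, against the 25 N limit.
- **Last checks:** With the arm away, the side camera put the pad at 70.8 mm, or 70.0 mm after its 0.8 mm bias, so the module stayed flat. The orange foot shows at the far rail edge.

**Not confirmed:**
- I judged the click from the module staying flat. I saw no single clear force drop at the end of the press, and I did no pull test.
- The arm blocked the top camera's view of the pad in the last check, so that one rests on the side camera alone.
- I did not measure the other objects again, but nothing I read or saw suggested the robot touched them.

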